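Probe the centre of a seated sample stub

TASK

Stand the round metal sample stub upright in the bore of the sample holder, fully home, and let go of it. Then take the spring-tipped probe out of its stand and, holding it upright, press its tip gently inside the ring mark at the centre of the round stub's top until the spring tip is pushed about halfway in. Finish while still holding the probe steady there; never press hard, and leave the square stub, marker, flask, dish and clear box where they are.

Things in the scene. Friction and masses are not known exactly. Their poses are not given: they have to be found in the camera images.
- round_stub: round bare-metal sample stub, 24 mm diameter, 60 mm tall, about 80 g, with a small bevel at its foot; stands upright on the bench at the start. Origin at the centre of its underside, z up its axis
- stub_spot (a point): the marked spot: centre of the round stub's flat top, 60 mm above its underside, inside a dark ring mark of 10 mm outer diameter
- square_stub: square bare-metal sample stub, 24 x 24 x 60 mm, standing on the bench; not wanted, it does not fit the bore. Origin at the centre of its underside
- holder: sample holder fixed to the bench: grey block 80 x 80 x 35 mm (aluminium foot 92 x 92 x 6 mm) with one round bore in its centre, 26 mm wide, 22 mm deep, mouth slightly bevelled; a stub that is home stands 13 mm above the bench with 38 mm showing. Four screw heads stand 3 mm proud at the corners. Origin at the centre of its underside, z up, sides along x and y
- bore_mouth (a point): centre of the mouth of the holder's bore, in the block's top face, 35 mm above the bench; z up
- stand: probe stand fixed to the bench: grey block 60 x 60 x 56 mm (feet to 72 mm) with one through bore of 21 mm in its centre, in which the probe stands tip down at the start, carried by its collar. It may stand left or right of the holder. Origin at the centre of its underside, z up
- probe: hand probe: black round barrel, 18 mm diameter, 105 mm long, about 80 g, collar of 28 mm diameter from 22 to 27 mm above the barrel's nose; grip the smooth barrel between 35 and 100 mm. Origin at the nose (lower end of the barrel), z up along the barrel towards the far end. In the stand the nose is 34 mm above the bench, so 78 mm of barrel show above the collar; it may lean by a few degrees there
- probe_tip (a point): lowest point of the steel ball tip (7 mm ball on a thin stem) on the probe's axis, 28 mm below the barrel's nose when the spring tip is fully out
- plunger (a joint): how far the probe's spring tip is pushed into the barrel: 0 = fully out, 0.016 = fully in (m); it needs about 0.8 N to start moving and 0.2 N more for each mm (2.4 N at half way)
- clear_box: bystander: clear lidded box, 66 x 65 x 49 mm; origin at the centre of its underside
- flask: bystander: foil-wrapped flask, 70 mm wide, 78 mm tall; origin at the centre of its underside
- dish: bystander: covered petri dish, 91 mm wide, 17 mm tall; origin at the centre of its underside
- black_marker: bystander: black marker pen lying along the front edge, 136 mm long, 13 mm thick; origin at the middle of its underside
Not all that is in view belongs to the job. There is more than one size of the probe; the one meant has the size given above.

How it is judged (in metres and radians):
On the way, in this order (a step that is already met when the one before it is completed fails the run):
1. the round stub stands fully home in the holder's bore and is let go, the probe still in its stand (horizontal distance between round_stub and bore_mouth below 0.004 m and z of round_stub in the frame of holder below 0.016 m and angle between round_stub's own z axis and vertical below 0.1 rad and contact force between the fingers and round_stub below 0.1 N and horizontal distance between probe and stand below 0.02 m), for 0.2 s.
2. the probe is lifted out of its stand in the gripper (z of probe_tip in the frame of stand above 0.056 m and contact force between probe and the fingers above 0.5 N), for 0.1 s.
At the end, for the whole second after the job is handed in: Round stub home in the bore (within 3 mm of its floor, 4 mm of its axis, 6 deg of upright), untouched by the fingers; probe held still, within 8 deg of upright, clear of its stand, tip within 5 mm of the spot, pushed in 4 to 12 mm, force 0.5 to 6 N, through the last second (horizontal distance between round_stub and bore_mouth below 0.004 m and z of round_stub in the frame of holder below 0.016 m and angle between round_stub's own z axis and vertical below 0.1 rad and contact force between the fingers and round_stub below 0.1 N and contact force between probe and the fingers above 0.5 N and contact force between probe and stand below 0.1 N and angle between probe's own z axis and vertical below 0.14 rad and linear speed of probe below 0.02 m/s and distance between probe_tip and stub_spot below 0.005 m and value of joint plunger between 0.004 and 0.012 m and contact force between probe and round_stub between 0.5 and 6 N); the arm keeps its last pose, push and grip.
It fails at once if the probe is pressed hard on the stub (over 12 N) (contact force between probe and round_stub above 12 N).
It fails at once if a bystander is moved by more than 30 mm (distance of any of square_stub, clear_box, flask, dish, black_marker from where it was at the start of the episode above 0.03 m).
It also fails if it takes over 62 s, if anything falls off the work surface, if the arm or the gripper's body presses on something with over 40 N, if the wrist force passes 120 N, or if a joint passes its speed limit or range.

ROBOT

A 7-joint arm with a two-finger parallel gripper is mounted at the origin on a cart in front of the work surface, level with it; the furniture and walls round the work are solid. World frame = base frame: x ahead of the robot, y to its left, z up, the work surface at z = 0. Lengths are in mm, angles in rad, forces in N, time in s.
With the tool pointing down it reaches from about 400 to 900 mm from the base axis. Payload 5.5 kg.
Tool frame: the origin (TCP) lies midway between the tips of the shut fingers; the grasp point (between the pads) lies 19 mm behind it; z points along the fingers, x is the direction in which the jaws open and shut, and the axes are right-handed (so a half turn about z gives the same grasp; the last joint's range is limited). The gripper opens to 85 mm and grips with 20 to 120 N. Pads are 22 mm wide; open, the fingers measure 114 mm over their backs; the gripper's body (76 mm by 85 mm) begins 54 mm behind the grasp point. The pads swing forward as they close: fully open they stand 13 mm farther back than shut.
Start: joints at [-0.888, 0.501, -0.427, 1.55, 0.221, 1.138, -0.21], TCP at [264.889, 593.577, 231.31] pointing down, gripper open.
Joint ranges: [-2.88, 2.88], [-0.31, 2.03], [-1.54, 1.56], [0.2, 2.42], [-1.41, 4.55], [0.19, 2.02], [-2.57, 2.57]. Speed limits (rad/s): [2.57, 2.57, 3.14, 3.14, 3.14, 3.14, 3.14].

INTERFACE

Orientations are given as a unit quaternion [w, x, y, z].
In Python, from cell import state, snapshot, robot gives the robot as it stands. The module is installed in compiled form; this text tells all that it offers.
- The arm moves only by the tool jog_arm, never from a script. Its argument "rows" is a list of rows, each a list of 7 numbers: the closure in counts, from 0 (fully open) to 255 (shut), then the shift along the tool's x, y, z in units of 30 mm (1.0 is 30 mm), then the turn, a rotation vector about the tool's x, y, z in units of 10 degrees (1.0 is 10 degrees). A call has exactly 5 rows; each row shifts and turns the commanded pose from where the row before left it, along the tool's axes as they then stand; what a row does not reach is not made up. A row lasts 1/8 s, in which the tool goes at most 62.5 mm and 10.7 degrees, less where a joint would pass 70% of its speed; a pose out of reach is approached as far as the arm can. A call is refused whole if a number of a shift passes 1 or a number of a turn 1, either way. A call with a gripper value outside its range is refused whole. The fingers move at their own pace and stop on an object; the grip force is fixed at half the most. Time passes only in rows, so rows that do not move let the fingers close, or fill a call up. It gives the time, the measured TCP pose, the force and the opening at its end, in the units of the state.
- state(): the state, without advancing time (a new reading comes with each control period).
- snapshot(name): name is "side" or "top" or "wrist"; returns a dict with "color" (400x640x3 uint8, red, green, blue), "z_map" (400x640 float32, mm along the optical axis (not along the pixel's ray), 0 where there is no reading), "fx", "fy", "cx", "cy" (pixels), "position" and "orientation" of the camera in the world. Camera axes: x right, y up, looking along -z (the intrinsics and any distortion apply to the point x, -y, -z); pixel columns grow to the right and rows downward; lengths in mm; the calibration is good to about 2 mm. A picture is of the moment at which its call begins.
- robot.hand_in(): hands the job in, once; it reports no verdict.
The state is a dict: "t": time; "joint_pos": joint angles; "qd": joint speeds; "tau": joint torques, N m; "eef_pos": TCP position; "eef_rot": TCP orientation; "contact_force": force on the tool from outside, world axes, zero at the start; "torque": the same for the moment, N m; "grip_width": opening from 0.0 (shut) to 1.0 (fully open).
Only numpy, scipy, OpenCV 4.12 (cv2) and the standard library are available. Lean on these libraries where they do the work, as an engineer would, in place of code of your own. Each camera call takes 0.05 s, during which the arm holds its last target.

## Working session

There is one attempt and no reset: what is moved stays moved. The work goes in short steps, Python scripts to look and compute and a tool call to move; the robot and the scene stay as the last step left them, time stands still between calls to the robot, and variables do not carry over. Pictures are saved under pics/ and viewed, and the job is handed in when it is done.

Besides the shell and the picture viewer there is one more tool, called as name([rows], argument=value, ...), one row to a line, values as JSON. jog_arm: Moves the arm, as the interface text tells. Its arguments: {"type":"object","properties":{"rows":{"type":"array","items":{"type":"array","items":{"type":"number"}}}},"required":["rows"]}

```bash
mkdir -p pics; ls; python3 - <<'E'
from cell import state, snapshot, robot
import cv2,numpy as np
s=state(); print(s)
for n in ["side","top","wrist"]:
    d=snapshot(n); cv2.imwrite(f"pics/{n}0.png",d["color"][:,:,::-1]); print(n,{k:d[k] for k in d if k not in("color","z_map")}, (d["z_map"]>0).mean())
    np.savez(f"{n}0.npz",**d)
E
```

```text
pics
{'t': 0.0, 'joint_pos': array([-0.88779745,  0.50188308, -0.42677039,  1.55145894,  0.22080695,
        1.13828765, -0.2102577 ]), 'qd': array([-0.00124988, -0.00119247, -0.00022671,  0.00011709,  0.00013584,
       -0.00018411, -0.00144254]), 'tau': array([ 8.80004936e-04, -5.69530356e+01, -5.81571579e+00, -2.80932623e+01,
        1.07044046e-02,  1.23675077e-02,  3.18370653e-06]), 'eef_pos': array([264.69274478, 592.90009672, 230.23169987]), 'eef_rot': array([ 5.12961318e-04,  8.38897810e-01,  5.44288053e-01, -8.46750837e-04]), 'contact_force': array([ 0.13471334,  0.19716675, -0.55628617]), 'torque': array([-0.03108664,  0.00278381,  0.02002768]), 'grip_width': 1.0030459390152973}
side {'fx': 389.57105559713744, 'fy': 389.57105559713744, 'cx': 322.8209264882423, 'cy': 193.07867157002377, 'position': array([ 354.40498338, -701.85428527,  530.38013577]), 'orientation': array([ 0.86335451,  0.48422687, -0.06426829, -0.12654213])} 0.9932734375
top {'fx': 511.3534504276531, 'fy': 511.3534504276531, 'cx': 314.86775424698004, 'cy': 197.14923409118398, 'position': array([ 461.00999013,   -4.37087886, 1194.59791482]), 'orientation': array([-0.69909246, -0.02228756,  0.03250053,  0.71394448])} 0.99575
wrist {'fx': 352.71419448692797, 'fy': 352.71419448692797, 'cx': 318.4556211311111, 'cy': 196.19627145164188, 'position': array([195.74878845, 623.08820885, 373.60900351]), 'orientation': array([ 0.82971439, -0.12533866, -0.08013089,  0.53799934])} 0.9960859375
```

View pics/side0.png

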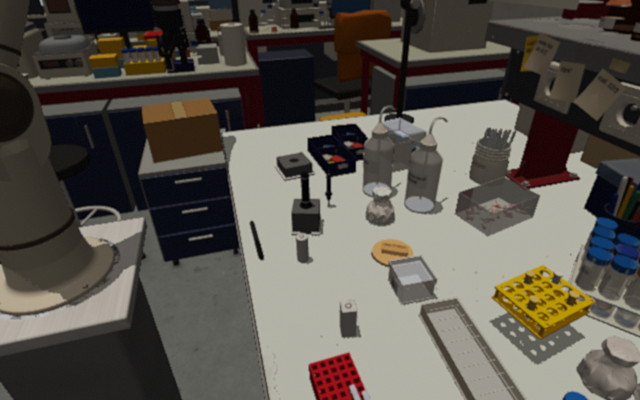

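View pics/top0.png

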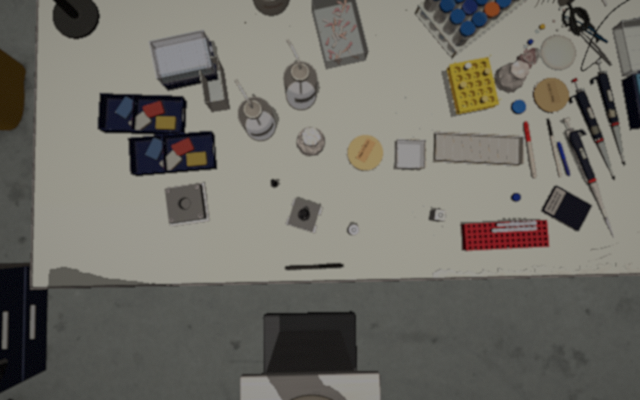

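View pics/wrist0.png

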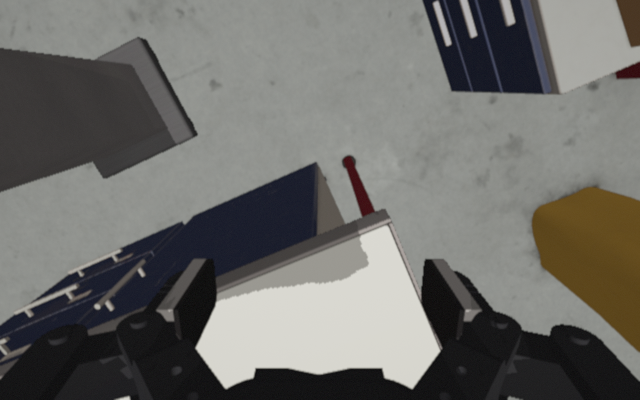

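```bash
cat > h.py <<'E'
import numpy as np,cv2
from scipy.spatial.transform import Rotation as R
def rot(q): return R.from_quat([q[1],q[2],q[3],q[0]])
def ray(d,u,v):
    r=np.stack([(np.asarray(u,float)-d["cx"])/d["fx"],-(np.asarray(v,float)-d["cy"])/d["fy"],-np.ones_like(np.asarray(u,float))],-1)
    return rot(d["orientation"]).apply(r)
def onz(d,u,v,z):
    r=ray(d,u,v); p=d["position"]; t=(z-p[2])/r[...,2]; return p+r*t[...,None]
def cloud(d):
    v,u=np.mgrid[0:400,0:640]; r=ray(d,u.ravel(),v.ravel())
    return (d["position"]+r*d["z_map"].ravel()[:,None].astype(float)).reshape(400,640,3)
def proj(d,p):
    c=rot(d["orientation"]).inv().apply(np.asarray(p,float)-d["position"]); 
    return np.stack([d["cx"]+d["fx"]*c[...,0]/-c[...,2], d["cy"]-d["fy"]*c[...,1]/-c[...,2]],-1)
def crop(d,x0,y0,x1,y1,k,name):
    cv2.imwrite(f"pics/{name}.png",cv2.resize(d["color"][y0:y1,x0:x1,::-1],None,fx=k,fy=k,interpolation=cv2.INTER_CUBIC))
E
python3 - <<'E'
from h import *
d=dict(np.load("top0.npz")); s=dict(np.load("side0.npz"))
c=cloud(d); 
for n,(u,v) in dict(holder=(172,212),holderbore=(186,203),stand=(293,222),probe=(304,214),a=(353,229),b=(438,214),thin=(275,183),bench=(330,250)).items():
    print(n,c[v,u].round(1), c[v-12:v+13,u-12:u+13,2].max().round(1))
crop(d,150,160,470,280,2.5,"t_crop"); crop(s,230,130,380,350,3,"s_crop")
im=cv2.imread("pics/s_crop.png"); print(im.shape); cv2.imwrite("pics/s_crop.png",cv2.resize(im,(400,587)))
E
```

```text
holder [523.8 301.6  35.1] 1194.6
holderbore [545.3 275.6  11.4] 1194.6
stand [494.9  28.1  54.8] 1194.6
probe [508.4   2.7 138.1] 1194.6
a [ 476.4 -104.9   57.7] 1194.6
b [ 505.7 -295.2   59.9] 1194.6
thin [581.9  66.1  65. ] 1194.6
bench [429.6 -55.2  -1.7] 1194.6
(660, 450, 3)
```

View pics/t_crop.png

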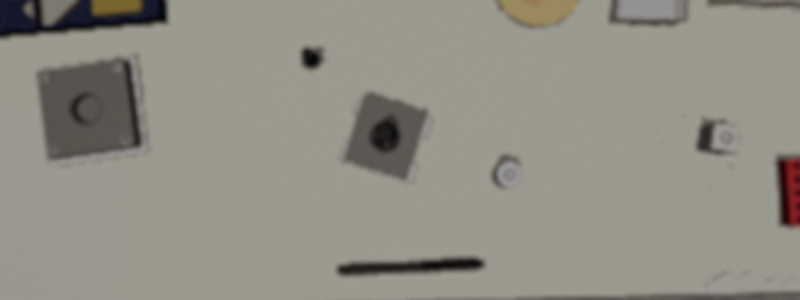

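View pics/s_crop.png

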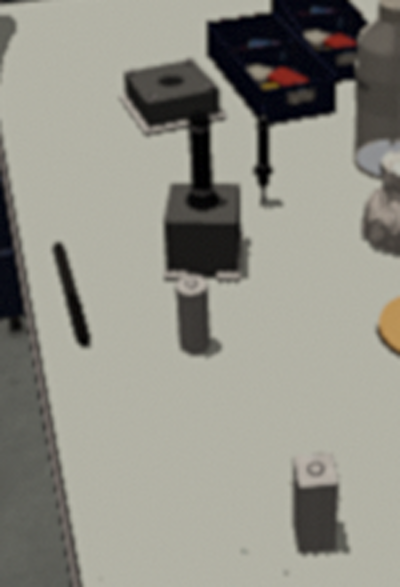

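```bash
python3 - <<'E'
from h import *
d=dict(np.load("top0.npz")); s=dict(np.load("side0.npz"))
for nm,im in (("top",d),("side",s)):
    c=cloud(im); z=c[...,2]
    def reg(x,y,r,z0,z1): return (np.hypot(c[...,0]-x,c[...,1]-y)<r)&(z>z0)&(z<z1)
    for n,m in dict(stubtop=reg(476,-105,30,52,66),sq=reg(505,-295,30,52,66),
        holdertop=reg(545,275,65,28,42),standtop=reg(508,3,50,50,62),probetop=reg(508,3,40,120,160),p100=reg(508,3,40,90,110),p75=reg(508,3,40,70,85),bore=reg(545,275,20,0,27)).items():
        p=c[m]; 
        if len(p)<4: print(nm,n,len(p));continue
        rc=cv2.minAreaRect(p[:,:2].astype(np.float32))
        print(nm,n,len(p),"mean",p.mean(0).round(1),"rect",np.round(rc[0],1),np.round(rc[1],1),round(rc[2],1),"z",np.median(p[:,2]).round(1),p[:,2].max().round(1))
E
```

```text
top stubtop 90 mean [ 475.1 -104.6   58.7] rect [ 475.3 -104.8] [22.6 20. ] 88.8 z 58.8 63.8
top sq 122 mean [ 503.4 -297.9   59. ] rect [ 503.3 -298.6] [24.5 23.8] 77.7 z 59.0 65.1
top holdertop 1158 mean [542.6 275.8  34. ] rect [542.9 276.3] [80.1 81.5] 6.8 z 33.9 41.5
top standtop 642 mean [510.3   4.8  55.7] rect [510.7   5. ] [60.1 60.1] 71.3 z 55.5 61.9
top probetop 62 mean [510.5   4.8 136.6] rect [510.8   4.7] [16.6 16.8] 88.2 z 137.4 142.7
top p100 1
top p75 5 mean [503.7   1.5  78.2] rect [503.6   1.7] [ 2.3 11.8] 22.4 z 81.8 83.4
top bore 97 mean [544.1 280.   13.7] rect [544.  279.1] [21.8 22. ] 28.3 z 12.5 26.0
side stubtop 96 mean [ 478.2 -108.5   57.4] rect [ 478.6 -106.6] [22.8 23.1] 10.4 z 58.0 60.2
side sq 227 mean [ 506.3 -302.1   58.1] rect [ 506.8 -300.2] [26. 24.] 80.2 z 58.6 61.1
side holdertop 396 mean [546.  270.8  32.6] rect [546.7 274.7] [80.9 87.1] 6.5 z 32.7 37.0
side standtop 401 mean [513.   -2.8  54.8] rect [514.4   3.5] [62.8 59.6] 71.1 z 54.5 62.0
side probetop 80 mean [ 5.135e+02 -5.000e-01  1.309e+02] rect [513.3   2.9] [16.3 18.5] 17.6 z 132.0 138.3
side p100 63 mean [512.8  -2.1 100.2] rect [512.7  -1.6] [ 7.8 15.9] 68.3 z 100.2 109.9
side p75 51 mean [513.   -1.6  77.1] rect [513.8  -0.7] [ 9.3 17.8] 80.9 z 77.2 84.9
side bore 15 mean [549.2 287.2  23.3] rect [549.7 286.9] [ 7.6 20. ] 77.9 z 23.1 26.5
```

Top view candidates: the round-topped stub is at (353,229) and the square one at (438,214). The probe in the stand is at (304,214), and a thin decoy probe is at (275,183). The holder is at (186,203). The crop shows a circular top on the left stub and a square top on the right one, so I choose the round stub at (353,229) and the probe in the stand.

jog_arm([
  [0,-1,1,0,0,0,0],
  [0,-1,1,0,0,0,0],
  [0,-1,1,0,0,0,0],
  [0,-1,1,0,0,0,0],
  [0,-1,1,0,0,0,0],
])

```text
t: 0.78
eef_pos: [341.1, 393.9, 231.1]
eef_rot: [0.0, 0.839, 0.544, -0.0]
contact_force: [-0.2, -0.4, 0.4]
grip_width: 1.003
```

jog_arm([
  [0,-1,1,0,0,0,0],
  [0,-1,1,0,0,0,0],
  [0,-1,1,0,0,0,0],
  [0,-1,1,0,0,0,0],
  [0,-1,1,0,0,0,0],
])

```text
t: 1.4
eef_pos: [416.8, 196.0, 231.3]
eef_rot: [-0.0, 0.839, 0.544, -0.0]
contact_force: [1.0, 0.4, -0.5]
grip_width: 1.002
```

jog_arm([
  [0,-1,1,0,0,0,0],
  [0,-1,1,0,0,0,0],
  [0,-1,1,0,0,0,0],
  [0,-1,1,0,0,0,0],
  [0,-1,1,0,0,0,0],
])

```text
t: 2.02
eef_pos: [492.6, -2.0, 231.2]
eef_rot: [-0.0, 0.839, 0.544, -0.0]
contact_force: [0.2, 0.8, 0.4]
grip_width: 0.998
```

```bash
cat > goto.py <<'E'
# usage: shift/turn in tool units to reach target
import sys
from h import *
from cell import state
s=state(); x,y,z=map(float,sys.argv[1:4])
r=rot(s["eef_rot"]); print("t",round(s["t"],2),"pos",s["eef_pos"].round(1),"toolx",r.apply([1,0,0]).round(3),"toolz",r.apply([0,0,1]).round(3),"grip",round(s["grip_width"],3),"F",s["contact_force"].round(1))
print("q",s["joint_pos"].round(2))
print("units",(r.inv().apply(np.array([x,y,z])-s["eef_pos"])/30).round(2))
E
python3 goto.py 476.5 -105.3 130
```

```text
t 2.02 pos [492.6  -2.  231.2] toolx [ 0.407  0.913 -0.   ] toolz [-0. -0. -1.] grip 0.998 F [0.2 0.8 0.4]
q [ 0.04  0.19 -0.1   1.95  0.02  1.01  1.08]
units [-3.36  0.91  3.37]
```

jog_arm([
  [0,-1,0.3,0,0,0,0],
  [0,-1,0.3,0.3,0,0,0],
  [0,-1,0.3,0.7,0,0,0],
  [0,-0.36,0,1,0,0,0],
  [0,0,0,0.7,0,0,0],
])

```text
t: 2.65
eef_pos: [474.8, -105.0, 149.0]
eef_rot: [-0.0, 0.84, 0.543, -0.001]
contact_force: [0.5, -0.1, 0.1]
grip_width: 1.0
```

```bash
python3 goto.py 476.5 -105.3 27;python3 - <<'E'
from cell import snapshot
from h import *
for n in("wrist","side"):
    d=snapshot(n); np.savez(n+"1.npz",**d); cv2.imwrite(f"pics/{n}1.png",d["color"][:,:,::-1])
E
```

```text
t 2.65 pos [ 474.8 -105.   149. ] toolx [ 0.41   0.912 -0.001] toolz [-0.002 -0.    -1.   ] grip 1.0 F [ 0.5 -0.1  0.1]
q [ 0.18  0.29 -0.02  2.04  0.01  0.82  1.3 ]
units [0.02 0.06 4.06]
```

View pics/wrist1.png

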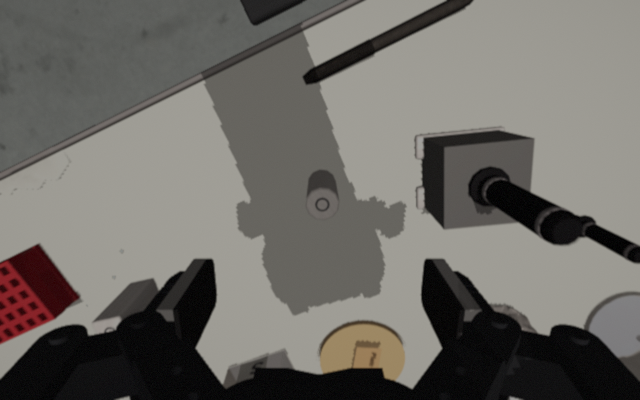

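View pics/side1.png

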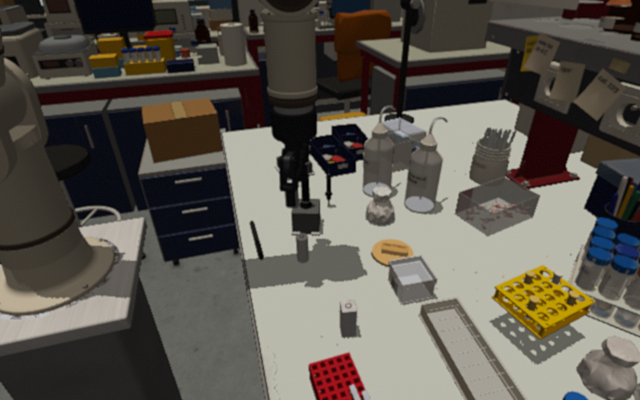

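```bash
python3 - <<'E'
from h import *
d=dict(np.load("wrist1.npz"))
print("ring",onz(d,322,204,60.), d["position"], cloud(d)[204,322])
c=cloud(d)
m=(np.hypot(c[...,0]-476,c[...,1]+105)<30)&(abs(c[...,2]-59)<5); p=c[m]; rc=cv2.minAreaRect(p[:,:2].astype(np.float32)); print(len(p),p.mean(0),rc)
m=(np.hypot(c[...,0]-511,c[...,1]-4)<50)&(abs(c[...,2]-55)<5); p=c[m]; rc=cv2.minAreaRect(p[:,:2].astype(np.float32)); print("stand",len(p),p.mean(0),rc)
for lo in(64,80,100,120,134):
  m=(np.hypot(c[...,0]-511,c[...,1]-4)<40)&(abs(c[...,2]-lo)<4); p=c[m]; print(lo,len(p),p.mean(0).round(1),p.min(0).round(1),p.max(0).round(1))
crop(d,230,120,640,300,1.9,"w1c")
E
```

```text
ring [ 477.01364046 -104.49380391   60.        ] [406.02911697 -74.99959863 292.32247087] [ 476.60532827 -104.32414942   61.33634899]
913 [ 476.25348367 -104.31585245   60.31413101] ((477.0673522949219, -104.68865966796875), (23.189908981323242, 23.256887435913086), 59.980247497558594)
stand 5565 [506.80953488   1.98174968  56.41446484] ((513.175048828125, 5.200496673583984), (61.3763427734375, 60.71990966796875), 71.64795684814453)
64 646 [508.4   1.9  62.1] [499.2  -8.8  60. ] [527.1  18.7  68. ]
80 191 [507.5   1.1  80.1] [503.8  -4.2  76. ] [517.1  11.8  84. ]
100 264 [507.4   1.  100. ] [503.5  -4.1  96. ] [517.   11.7 104. ]
120 353 [507.4   0.9 120.2] [503.5  -4.3 116. ] [517.3  12.1 124. ]
134 629 [508.1   1.5 134.4] [502.9  -4.7 130. ] [520.   13.1 138. ]
```

View pics/w1c.png

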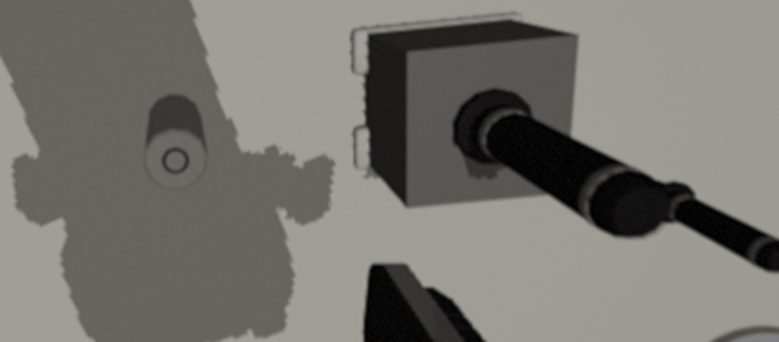

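jog_arm([
  [0,0.04,0.06,1,0,0,0],
  [0,0,0,1,0,0,0],
  [0,0,0,1,0,0,0],
  [0,0,0,0.7,0,0,0],
  [0,0,0,0.36,0,0,0],
])

```text
t: 3.38
eef_pos: [478.3, -103.1, 28.1]
eef_rot: [-0.0, 0.839, 0.545, -0.0]
contact_force: [-0.5, -0.9, 0.2]
grip_width: 1.005
```

```bash
python3 goto.py 477 -104.6 27;python3 - <<'E'
from cell import snapshot
from h import *
for n in("wrist",):
    d=snapshot(n); np.savez(n+"2.npz",**d); cv2.imwrite(f"pics/{n}2.png",d["color"][:,:,::-1])
E
```

```text
t 3.38 pos [ 478.3 -103.1   28.1] toolx [0.407 0.913 0.   ] toolz [-0.  0. -1.] grip 1.005 F [-0.5 -0.9  0.2]
q [ 0.18  0.5  -0.02  2.09  0.02  0.55  1.29]
units [-0.06 -0.02  0.04]
```

View pics/wrist2.png

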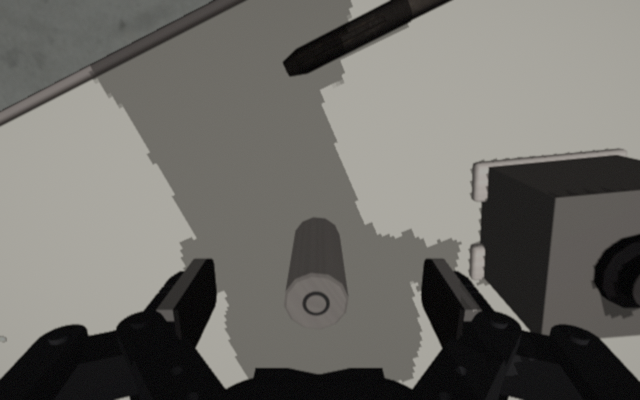

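jog_arm([
  [255,-0.05,-0.02,0.03,0,0,0],
  [255,0,0,0,0,0,0],
  [255,0,0,0,0,0,0],
  [255,0,0,0,0,0,0],
  [255,0,0,0,0,0,0],
])

```text
t: 4.05
eef_pos: [477.6, -104.7, 28.4]
eef_rot: [0.0, 0.839, 0.544, 0.0]
contact_force: [-0.8, 0.6, 5.9]
grip_width: 0.261
```

jog_arm([
  [255,0,0,0,0,0,0],
  [255,0,0,-0.3,0,0,0],
  [255,0,0,-1,0,0,0],
  [255,0,0,-1,0,0,0],
  [255,0,0,-1,0,0,0],
])

```text
t: 4.68
eef_pos: [476.7, -104.5, 127.8]
eef_rot: [-0.0, 0.839, 0.544, -0.0]
contact_force: [0.4, -0.2, -0.6]
grip_width: 0.262
```

```bash
python3 goto.py 545 276 230;python3 - <<'E'
from cell import snapshot
from h import *
for n in("wrist",):
    d=snapshot(n); np.savez(n+"3.npz",**d); cv2.imwrite(f"pics/{n}3.png",d["color"][:,:,::-1])
d=dict(np.load("wrist2.npz")); print(onz(d,316.,303.,60.))
E
```

```text
t 4.67 pos [ 476.7 -104.5  127.8] toolx [0.408 0.913 0.   ] toolz [-0.  0. -1.] grip 0.262 F [ 0.4 -0.2 -0.6]
q [ 0.18  0.32 -0.02  2.05  0.01  0.77  1.3 ]
units [12.51 -3.09 -3.4 ]
[ 477.34192865 -104.68513395   60.        ]
```

View pics/wrist3.png

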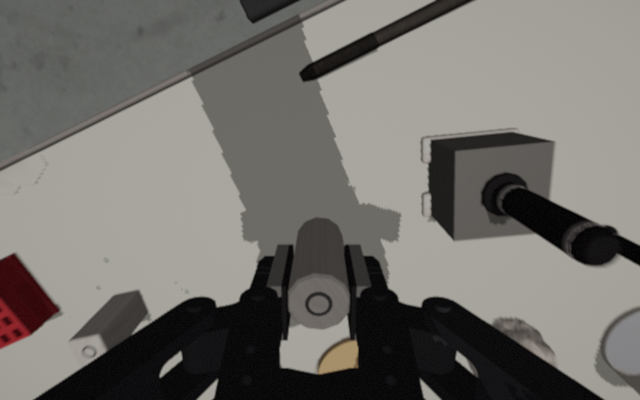

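jog_arm([
  [255,0.3,0,-1,0,0,0],
  [255,0.7,0,-1,0,0,0],
  [255,1,-0.2,-1,0,0,0],
  [255,1,-0.3,-0.4,0,0,0],
  [255,1,-0.3,0,0,0,0],
])

```text
t: 5.35
eef_pos: [504.7, 15.8, 230.3]
eef_rot: [0.001, 0.839, 0.544, 0.001]
contact_force: [-0.4, -0.8, 0.4]
grip_width: 0.26
```

jog_arm([
  [255,1,-0.3,0,0,0,0],
  [255,1,-0.3,0,0,0,0],
  [255,1,-0.3,0,0,0,0],
  [255,1,-0.3,0,0,0,0],
  [255,1,-0.3,0,0,0,0],
])

```text
t: 5.98
eef_pos: [523.8, 171.0, 228.7]
eef_rot: [0.0, 0.839, 0.544, -0.0]
contact_force: [0.5, -0.0, -0.9]
grip_width: 0.262
```

jog_arm([
  [255,1,-0.3,0,0,0,0],
  [255,1,-0.3,0.5,0,0,0],
  [255,1,-0.2,1,0,0,0],
  [255,0.5,0,1,0,0,0],
  [255,0,0,0,0,0,0],
])

```text
t: 6.6
eef_pos: [542.5, 276.1, 150.9]
eef_rot: [-0.001, 0.838, 0.545, -0.003]
contact_force: [0.4, -0.1, 0.1]
grip_width: 0.26
```

```bash
python3 goto.py 545 276.5 110;python3 - <<'E'
from cell import snapshot
from h import *
for n in("wrist","side"):
    d=snapshot(n); np.savez(n+"4.npz",**d); cv2.imwrite(f"pics/{n}4.png",d["color"][:,:,::-1])
E
```

```text
t 6.6 pos [542.5 276.1 150.9] toolx [ 0.406  0.914 -0.004] toolz [-0.005 -0.002 -1.   ] grip 0.26 F [ 0.4 -0.1  0.1]
q [-0.36  0.49 -0.2   1.73  0.12  0.94  0.54]
units [0.05 0.07 1.36]
```

View pics/wrist4.png

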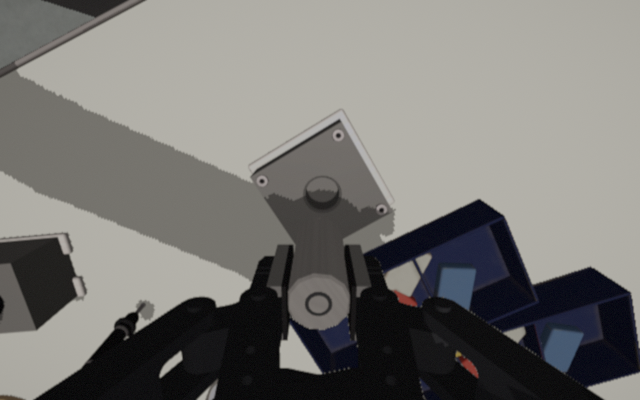

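View pics/side4.png

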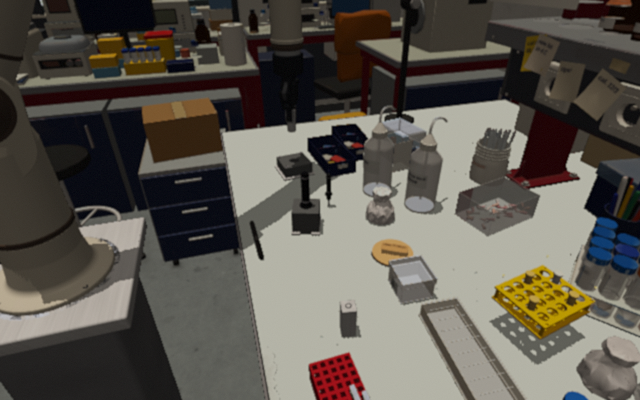

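```bash
python3 - <<'E'
from h import *
d=dict(np.load("wrist4.npz"))
crop(d,240,100,410,330,2.5,"w4c")
A,B,C=[onz(d,float(u),float(v),38.) for u,v in((338,135),(262,181),(381,210))]
print("screws",A.round(1),B.round(1),C.round(1),"mid",((B+C)/2).round(1),np.linalg.norm(A-B),np.linalg.norm(A-C))
print("bore",onz(d,322.,191.,35.)); print("ring",onz(d,318.,303.,182.5),cloud(d)[310,318])
E
```

```text
screws [508.4 305.1  38. ] [516.8 239.6  38. ] [574.5 312.9  38. ] mid [545.6 276.2  38. ] 66.08819126011203 66.52245932301652
bore [543.00001129 277.25664819  35.        ]
ring [542.23617709 275.11150395 182.5       ] [543.84636883 274.40494066 184.23555094]
```

View pics/w4c.png

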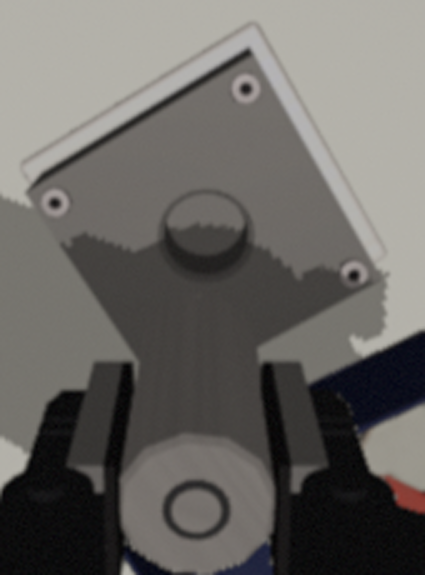

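jog_arm([
  [255,0.06,0.09,0.5,0,0,0],
  [255,0,0,1,0,0,0],
  [255,0,0,0.7,0,0,0],
  [255,0,0,0.3,0,0,0],
  [255,0,0,0,0,0,0],
])

```text
t: 7.32
eef_pos: [548.2, 275.8, 78.5]
eef_rot: [0.0, 0.839, 0.544, -0.0]
contact_force: [0.9, -0.8, -0.5]
grip_width: 0.261
```

```bash
python3 goto.py 545.6 276.6 42;python3 - <<'E'
from cell import snapshot
from h import *
for n in("wrist","side"):
    d=snapshot(n); np.savez(n+"5.npz",**d); 
    if n=="wrist": crop(d,200,130,440,350,2.5,"w5c")
    else: crop(d,240,60,400,220,3,"s5c")
E
```

```text
t 7.33 pos [548.2 275.8  78.5] toolx [ 0.408  0.913 -0.   ] toolz [-0. -0. -1.] grip 0.261 F [ 0.9 -0.8 -0.5]
q [-0.37  0.59 -0.19  1.76  0.14  0.8   0.53]
units [-0.01 -0.09  1.22]
```

View pics/w5c.png

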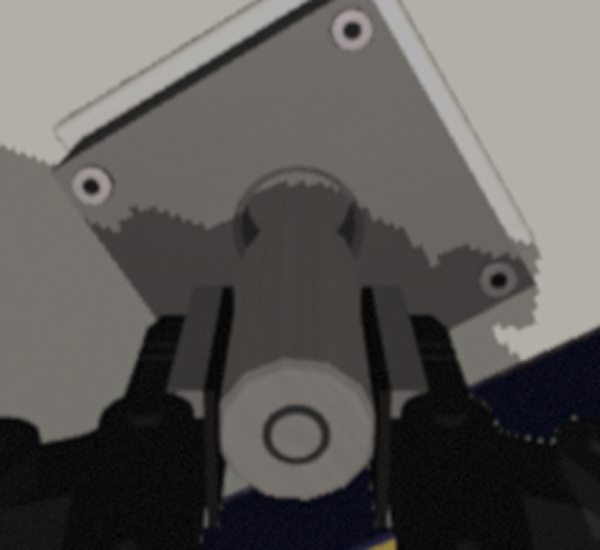

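View pics/s5c.png

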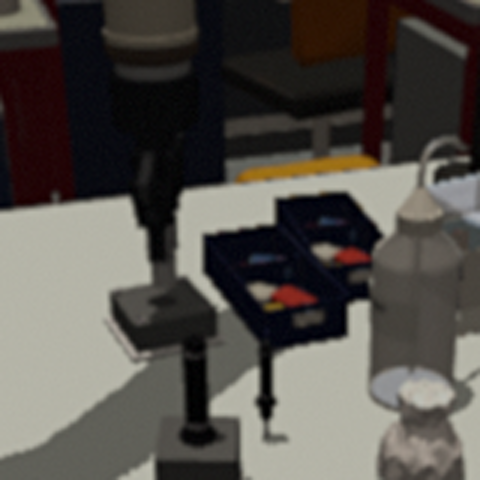

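```bash
python3 - <<'E'
from h import *
d=dict(np.load("wrist5.npz"))
B,C,A=[onz(d,200+u/2.5,130+v/2.5,38.) for u,v in((91,186),(498,280),(352,30))]
print("mid",((B+C)/2).round(1),A.round(1),np.linalg.norm(A-B),np.linalg.norm(A-C))
print("ring",onz(d,200+297/2.5,130+434/2.5,78.5-28+60))
E
```

```text
mid [545.4 276.4  38. ] [508.5 305.2  38. ] 66.21074260900129 66.22082143823326
ring [547.75178144 275.1123497  110.5       ]
```

jog_arm([
  [255,0,-0.09,0,0,0,0],
  [255,0,0,0.2,0,0,0],
  [255,0,0,0.2,0,0,0],
  [255,0,0,0.2,0,0,0],
  [255,0,0,0.1,0,0,0],
])

```text
t: 8.05
eef_pos: [545.2, 277.2, 56.8]
eef_rot: [-0.0, 0.839, 0.544, -0.001]
contact_force: [-0.1, 0.3, -0.6]
grip_width: 0.261
```

```bash
python3 goto.py 545.8 277 42;python3 - <<'E'
from cell import snapshot
from h import *
for n in("wrist",):
    d=snapshot(n); np.savez(n+"6.npz",**d); 
    crop(d,200,130,440,350,2.5,"w6c")
E
```

```text
t 8.05 pos [545.2 277.2  56.8] toolx [ 0.408  0.913 -0.001] toolz [-0.001 -0.001 -1.   ] grip 0.261 F [-0.1  0.3 -0.6]
q [-0.38  0.62 -0.18  1.77  0.15  0.76  0.52]
units [0.   0.02 0.49]
```

View pics/w6c.png

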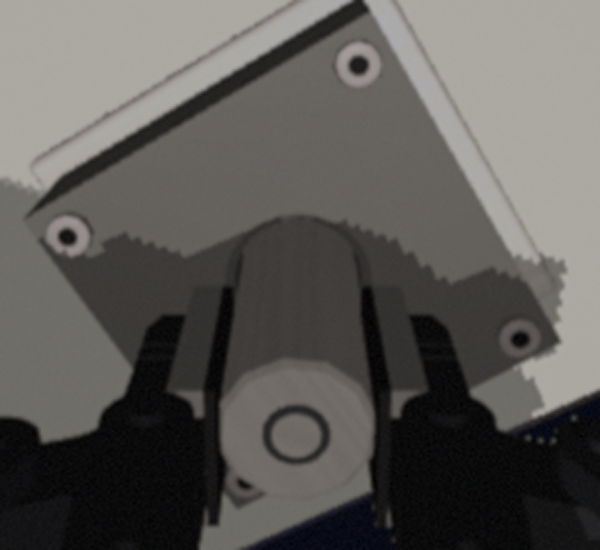

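jog_arm([
  [255,0,0,0.2,0,0,0],
  [255,0,0,0.15,0,0,0],
  [255,0,0,0.1,0,0,0],
  [255,0,0,0.04,0,0,0],
  [255,0,0,0,0,0,0],
])

```text
t: 8.72
eef_pos: [545.6, 277.4, 42.9]
eef_rot: [-0.0, 0.839, 0.544, -0.0]
contact_force: [0.0, -0.1, -1.1]
grip_width: 0.26
```

jog_arm([
  [255,0,0,0.03,0,0,0],
  [255,0,0,0.02,0,0,0],
  [255,0,0,0.02,0,0,0],
  [255,0,0,0,0,0,0],
  [255,0,0,0,0,0,0],
])

```text
t: 9.35
eef_pos: [545.8, 277.5, 41.5]
eef_rot: [0.0, 0.839, 0.544, 0.0]
contact_force: [-1.8, -0.1, 5.8]
grip_width: 0.262
```

jog_arm([
  [120,0,0,0,0,0,0],
  [120,0,0,0,0,0,0],
  [120,0,0,0,0,0,0],
  [120,0,0,0,0,0,0],
  [120,0,0,-0.5,0,0,0],
])

```text
t: 9.98
eef_pos: [544.5, 276.9, 55.1]
eef_rot: [-0.0, 0.839, 0.544, -0.001]
contact_force: [-0.5, 0.3, 0.3]
grip_width: 0.531
```

jog_arm([
  [120,0,0,-1,0,0,0],
  [120,0,0,-1,0,0,0],
  [120,-0.5,0,-1,0,0,0],
  [60,-1,0,-1,0,0,0],
  [0,-1,0.2,-1,0,0,0],
])

```text
t: 10.6
eef_pos: [520.0, 206.3, 207.9]
eef_rot: [-0.0, 0.839, 0.545, 0.001]
contact_force: [0.1, -0.3, 0.6]
grip_width: 0.928
```

```bash
python3 goto.py 513 5 180;python3 - <<'E'
from cell import snapshot
from h import *
for n in("wrist","side"):
    d=snapshot(n); np.savez(n+"7.npz",**d); 
    if n=="wrist": cv2.imwrite("pics/w7.png",d["color"][:,:,::-1])
    else: crop(d,240,60,400,220,3,"s7c")
E
```

```text
t 10.6 pos [520.  206.3 207.9] toolx [0.406 0.914 0.001] toolz [ 0.001  0.001 -1.   ] grip 0.928 F [ 0.1 -0.3  0.6]
q [-0.26  0.34 -0.21  1.81  0.08  1.    0.66]
units [-6.23  2.51  0.92]
```

View pics/w7.png

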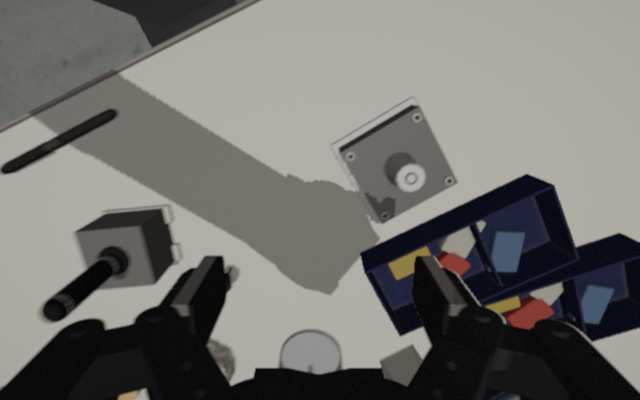

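View pics/s7c.png

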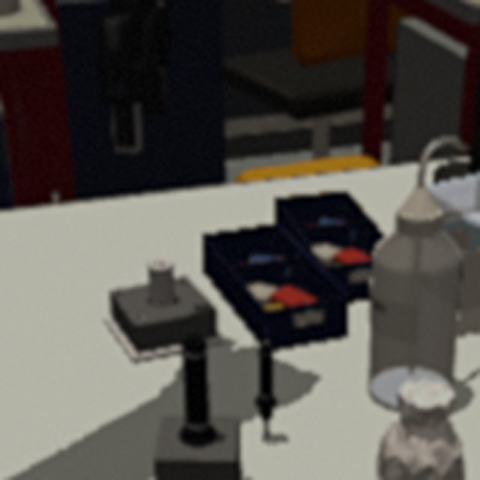

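```bash
python3 - <<'E'
from h import *
d=dict(np.load("wrist7.npz"));c=cloud(d)
print("ring",onz(d,411.,178.,73.),c[178,411])
B,C=[onz(d,u,v,38.) for u,v in((350.,156.),(450.,181.))]; print("mid",(B+C)/2)
m=(np.hypot(c[...,0]-513,c[...,1]-5)<40)
for lo in(64,80,100,120,132):
  p=c[m&(abs(c[...,2]-lo)<4)]; print(lo,len(p),p.mean(0).round(1),p.min(0).round(1),p.max(0).round(1))
crop(d,30,190,190,330,4,"w7c"); crop(d,320,90,470,230,4,"w7h")
E
```

```text
ring [545.70054379 276.273388    73.        ] [545.02122618 275.98560466  74.98920564]
mid [545.51750614 275.61184215  38.        ]
64 379 [511.   10.8  62.4] [498.7  -5.7  60.1] [526.6  19.5  67.9]
80 149 [511.2  11.7  80.2] [503.8   2.7  76.1] [521.5  14.6  83.9]
100 176 [511.1  11.7  99.9] [504.    4.4  96. ] [521.4  15.2 104. ]
120 220 [511.1  11.7 120.1] [503.8   3.6 116.1] [521.4  15.4 124. ]
132 272 [511.   11.5 132.3] [503.4   0.7 128.1] [521.4  15.3 136. ]
```

View pics/w7c.png

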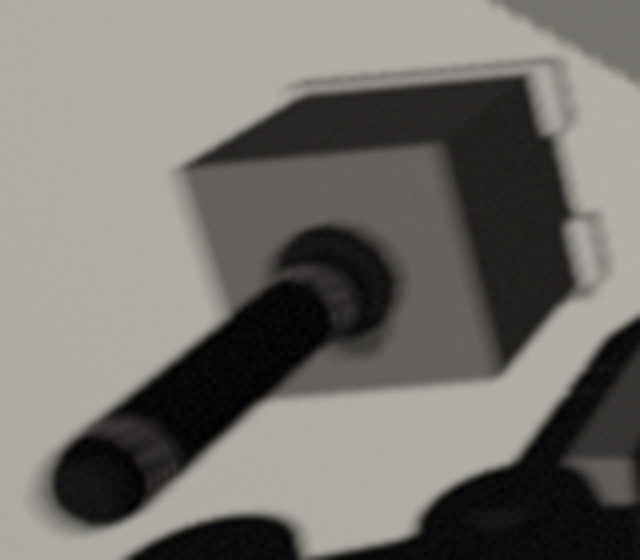

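jog_arm([
  [0,-1,0.4,0,0,0,0],
  [0,-1,0.4,0,0,0,0],
  [0,-1,0.4,0,0,0,0],
  [0,-1,0.4,0,0,0,0],
  [0,-1,0.4,0,0,0,0],
])

```text
t: 11.32
eef_pos: [514.2, 44.8, 206.0]
eef_rot: [-0.0, 0.839, 0.545, 0.0]
contact_force: [1.3, -0.0, 0.7]
grip_width: 1.0
```

jog_arm([
  [0,-1,0.4,0,0,0,0],
  [0,-0.2,0.1,0.5,0,0,0],
  [0,0,0,0.4,0,0,0],
  [0,0,0,0,0,0,0],
  [0,0,0,0,0,0,0],
])

```text
t: 11.95
eef_pos: [513.3, 7.5, 178.6]
eef_rot: [-0.0, 0.838, 0.545, -0.0]
contact_force: [0.0, 0.2, -0.4]
grip_width: 1.0
```

```bash
python3 goto.py 513 5 82;python3 - <<'E'
from cell import snapshot
from h import *
for n in("wrist","side"):
    d=snapshot(n); np.savez(n+"8.npz",**d); 
    if n=="wrist": cv2.imwrite("pics/w8.png",d["color"][:,:,::-1])
    else: crop(d,240,60,400,220,3,"s8c")
E
```

```text
t 11.95 pos [513.3   7.5 178.6] toolx [0.406 0.914 0.   ] toolz [-0.     0.001 -1.   ] grip 1.0 F [ 0.   0.2 -0.4]
q [ 0.03  0.29 -0.11  1.95  0.04  0.9   1.05]
units [-0.08  0.03  3.22]
```

View pics/w8.png

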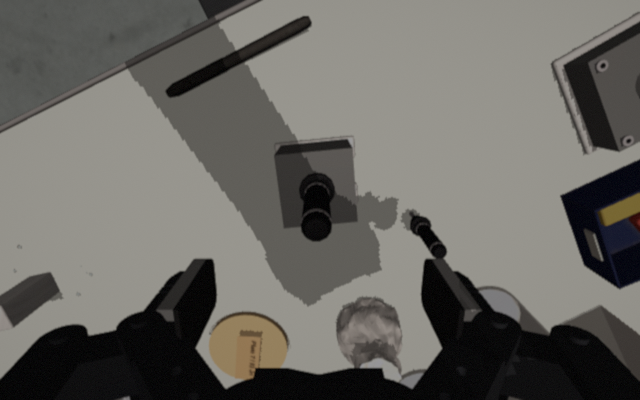

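View pics/s8c.png

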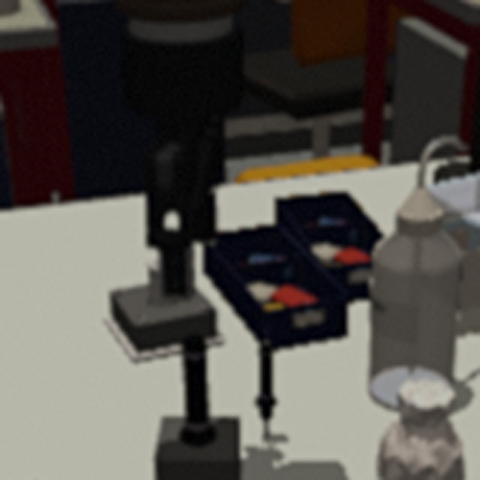

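```bash
python3 - <<'E'
from h import *
d=dict(np.load("wrist8.npz"));c=cloud(d)
m=(np.hypot(c[...,0]-513,c[...,1]-5)<40)
p=c[m&(c[...,2]>136)&(c[...,2]<142)]; print(len(p),p.mean(0),cv2.minAreaRect(p[:,:2].astype(np.float32)))
p=c[m&(abs(c[...,2]-61)<2.5)]; print(len(p),p.mean(0),cv2.minAreaRect(p[:,:2].astype(np.float32)))
print(c[...,2][240:256,430:450].max())
for lo in(70,85,100,115,130):
  p=c[m&(abs(c[...,2]-lo)<5)]; q=rot([0,.838,.545,0]).inv().apply(p-[513.3,7.5,0]); print(lo,len(p),q.min(0).round(1)[:2],q.max(0).round(1)[:2])
E
```

```text
628 [511.80538347   5.57178594 139.1179633 ] ((512.2230224609375, 5.408682346343994), (16.821699142456055, 15.13193416595459), 73.9779052734375)
431 [508.08208696   7.41228046  61.4300173 ] ((512.7333374023438, 6.867855072021484), (53.15111541748047, 57.308406829833984), 68.59732818603516)
321.9216525239018
70 82 [-10.9  -8.6] [ 6.2 -1.6]
85 92 [-11.2  -8.5] [ 6.5 -0.4]
100 111 [-11.3  -8.4] [ 6.1 -0.2]
115 135 [-11.3  -8.5] [ 6.4 -0.3]
130 189 [-11.1  -8.7] [6.3 7.3]
```

jog_arm([
  [0,-0.08,0.02,0.6,0,0,0],
  [0,0,0,0.9,0,0,0],
  [0,0,0,0.9,0,0,0],
  [0,0,0,0.6,0,0,0],
  [0,0,0,0.2,0,0,0],
])

```text
t: 12.68
eef_pos: [512.3, 3.9, 82.1]
eef_rot: [-0.0, 0.839, 0.544, -0.001]
contact_force: [-0.4, -0.6, 0.4]
grip_width: 1.005
```

```bash
python3 goto.py 512.4 5.3 82;python3 - <<'E'
from cell import snapshot
from h import *
d=snapshot("wrist"); np.savez("wrist9.npz",**d); cv2.imwrite("pics/w9.png",d["color"][:,:,::-1])
E
```

```text
t 12.68 pos [512.3   3.9  82.1] toolx [ 0.407  0.913 -0.   ] toolz [-0.001  0.    -1.   ] grip 1.005 F [-0.4 -0.6  0.4]
q [ 0.02  0.44 -0.1   2.02  0.07  0.69  1.03]
units [ 0.04 -0.02  0.  ]
```

View pics/w9.png

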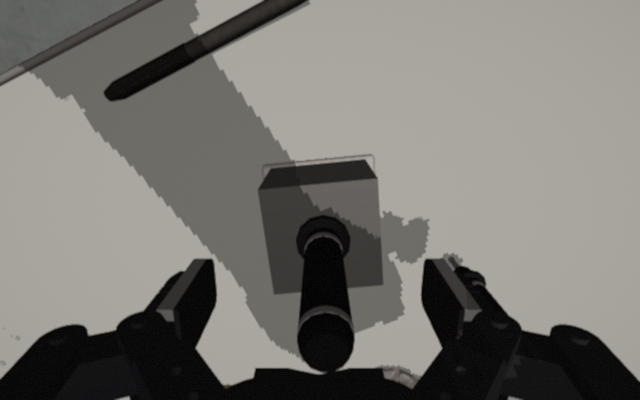

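jog_arm([
  [255,0.05,0,0,0,0,0],
  [255,0,0,0,0,0,0],
  [255,0,0,0,0,0,0],
  [255,0,0,0,0,0,0],
  [255,0,0,0,0,0,0],
])

```text
t: 13.35
eef_pos: [513.8, 5.0, 83.3]
eef_rot: [0.0, 0.839, 0.544, 0.0]
contact_force: [-0.3, -0.8, 4.6]
grip_width: 0.199
```

jog_arm([
  [255,0,0,-0.1,0,0,0],
  [255,0,0,-0.5,0,0,0],
  [255,0,0,-0.8,0,0,0],
  [255,0,0,-0.9,0,0,0],
  [255,0,0,-1,0,0,0],
])

```text
t: 13.98
eef_pos: [513.0, 5.0, 183.2]
eef_rot: [-0.0, 0.839, 0.544, -0.0]
contact_force: [1.0, -0.1, -0.8]
grip_width: 0.192
```

```bash
python3 goto.py 512.4 5.3 200;python3 - <<'E'
from cell import snapshot
from h import *
d=snapshot("wrist"); np.savez("wrist10.npz",**d); cv2.imwrite("pics/w10.png",d["color"][:,:,::-1])
d=snapshot("side"); np.savez("side10.npz",**d); crop(d,240,60,400,240,3,"s10c")
E
```

```text
t 13.97 pos [513.    5.  183.2] toolx [ 0.408  0.913 -0.   ] toolz [-0.  0. -1.] grip 0.192 F [ 1.  -0.1 -0.8]
q [ 0.03  0.29 -0.11  1.95  0.04  0.91  1.05]
units [ 0.   -0.02 -0.56]
```

View pics/w10.png

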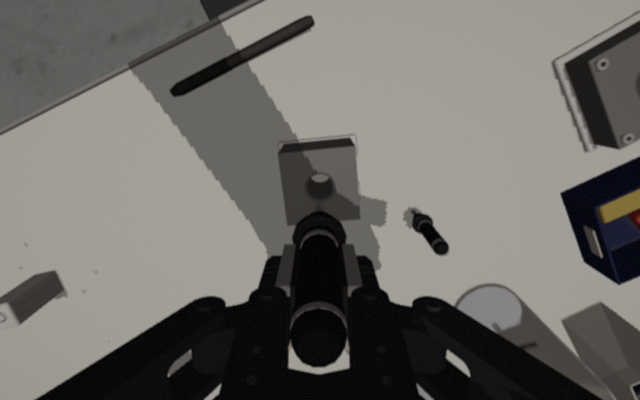

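View pics/s10c.png

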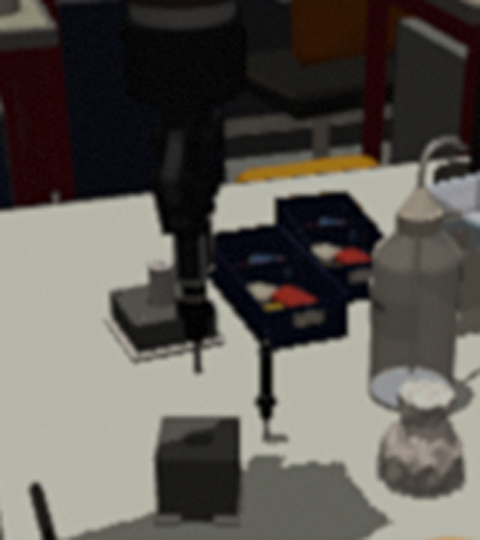

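jog_arm([
  [255,0.5,-0.1,-0.4,0,0,0],
  [255,0.9,-0.3,-0.4,0,0,0],
  [255,1,-0.3,0,0,0,0],
  [255,1,-0.3,0,0,0,0],
  [255,1,-0.3,0,0,0,0],
])

```text
t: 14.7
eef_pos: [530.8, 143.7, 205.4]
eef_rot: [-0.0, 0.839, 0.545, -0.001]
contact_force: [0.0, -0.5, -0.7]
grip_width: 0.196
```

jog_arm([
  [255,1,-0.3,0,0,0,0],
  [255,1,-0.3,0,0,0,0],
  [255,1,-0.3,0,0,0,0],
  [255,0.8,-0.3,0,0,0,0],
  [255,0.5,-0.2,0,0,0,0],
])

```text
t: 15.32
eef_pos: [544.5, 279.0, 205.2]
eef_rot: [-0.001, 0.838, 0.545, -0.001]
contact_force: [-1.0, 0.2, -0.8]
grip_width: 0.196
```

jog_arm([
  [255,0,0,0.5,0,0,0],
  [255,0,0,0.3,0,0,0],
  [255,0,0,0,0,0,0],
  [255,0,0,0,0,0,0],
  [255,0,0,0,0,0,0],
])

```text
t: 15.95
eef_pos: [546.2, 276.0, 182.3]
eef_rot: [0.0, 0.839, 0.544, 0.0]
contact_force: [0.2, 0.3, -0.6]
grip_width: 0.197
```

```bash
python3 goto.py 545.5 276.4 150;python3 - <<'E'
from cell import snapshot,state
from h import *
d=snapshot("wrist"); np.savez("wrist11.npz",**d); cv2.imwrite("pics/w11.png",d["color"][:,:,::-1])
s=state();c=cloud(d); q=rot(s["eef_rot"]).inv().apply((c-s["eef_pos"]).reshape(-1,3))
m=(abs(q[:,0])<9)&(abs(q[:,1])<14)&(q[:,2]>-60)&(q[:,2]<60)
for lo in range(-50,60,10):
    p=q[m&(abs(q[:,2]-lo)<5)]
    if len(p)>5: print(lo,len(p),p.min(0).round(1)[:2],p.max(0).round(1)[:2])
d=snapshot("side"); np.savez("side11.npz",**d); crop(d,240,60,380,200,4,"s11c")
d=snapshot("top"); np.savez("top11.npz",**d); crop(d,120,130,300,260,4,"t11c")
E
```

```text
t 15.95 pos [546.2 276.  182.3] toolx [0.408 0.913 0.001] toolz [ 0.001  0.    -1.   ] grip 0.197 F [ 0.2  0.3 -0.6]
q [-0.35  0.46 -0.21  1.7   0.11  0.99  0.55]
units [ 0.   -0.03  1.08]
-50 1458 [ -9.  -12.5] [ 9.  11.6]
-40 995 [ -8.9 -11.4] [ 9. 11.]
-30 713 [ -9.  -11.4] [ 9.  -2.9]
-20 571 [ -9.  -11.5] [ 9.  -2.7]
-10 481 [ -9.  -11.4] [ 9. -3.]
0 332 [ -8.9 -10.5] [ 7.8 -2.7]
10 316 [ -9. -10.] [ 8.  -1.4]
20 605 [ -8.9 -14. ] [9.  1.6]
30 19 [ -8.9 -13.9] [ 9.  -9.8]
40 29 [-5.8 -9.7] [ 4.3 -7.7]
```

View pics/w11.png

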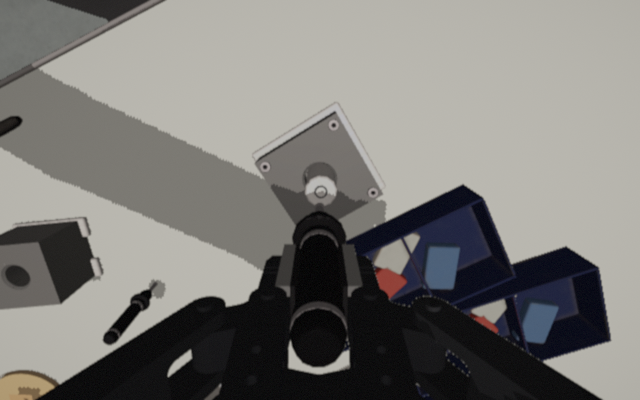

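View pics/s11c.png

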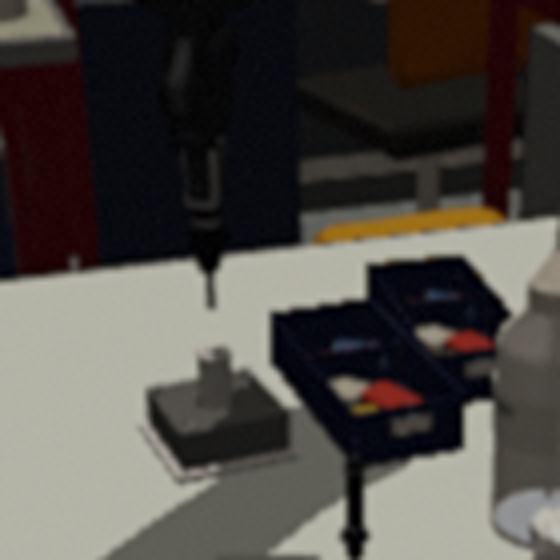

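```bash
python3 - <<'E'
from h import *
d=dict(np.load("wrist11.npz")); crop(d,280,160,360,260,6,"w11c")
r=rot([0,.839,.544,0]);P=np.array([546.2,276.0,182.3])
for y in(-2,0,2,4): print(y,proj(d,P+r.apply([0,y,77.])).round(1), proj(d,P+r.apply([0,y,60.])).round(1))
print("ring",onz(d,321.,191.,73.))
E
```

```text
-2 [319.7 204. ] [319.8 212.8]
0 [319.7 206.9] [319.8 215.8]
2 [319.7 209.7] [319.8 218.9]
4 [319.7 212.6] [319.8 221.9]
ring [545.31614486 277.58529704  73.        ]
```

View pics/w11c.png

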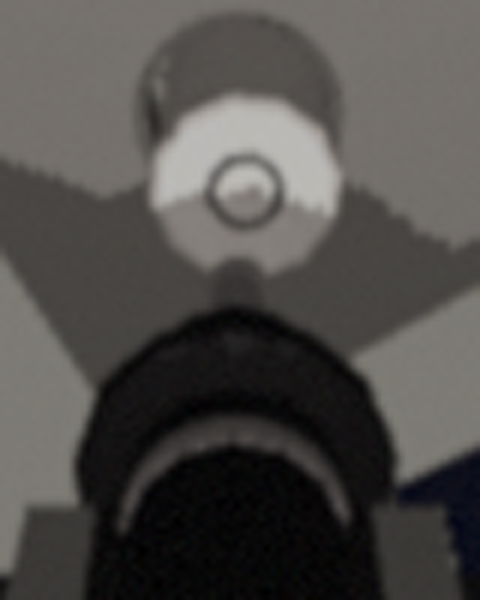

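View pics/t11c.png

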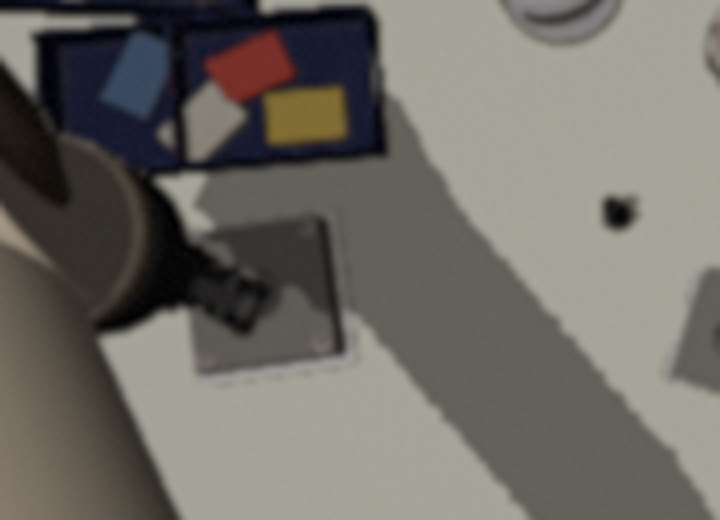

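jog_arm([
  [255,0,0,0.3,0,0,0],
  [255,0,0,0.3,0,0,0],
  [255,0,0,0.15,0,0,0],
  [255,0,0,0,0,0,0],
  [255,0,0,0,0,0,0],
])

```text
t: 16.73
eef_pos: [545.9, 276.5, 159.4]
eef_rot: [-0.0, 0.839, 0.544, 0.0]
contact_force: [0.8, 0.3, 0.7]
grip_width: 0.197
```

```bash
python3 goto.py 545.7 276.5 150;python3 - <<'E'
from cell import snapshot,state
from h import *
s=state()
d=snapshot("wrist"); np.savez("wrist12.npz",**d); crop(d,280,160,360,260,6,"w12c")
r=rot(s["eef_rot"])
for y in(-2,0,2): print(y,proj(d,s["eef_pos"]+r.apply([0,y,73.5])).round(1))
d=snapshot("side"); np.savez("side12.npz",**d); crop(d,260,100,330,180,8,"s12c")
E
```

```text
t 16.73 pos [545.9 276.5 159.4] toolx [0.407 0.913 0.   ] toolz [ 0.  0. -1.] grip 0.197 F [0.8 0.3 0.7]
q [-0.35  0.48 -0.21  1.72  0.12  0.95  0.54]
units [-0.   -0.01  0.31]
-2 [319.9 205.8]
0 [319.9 208.7]
2 [319.9 211.6]
```

View pics/w12c.png

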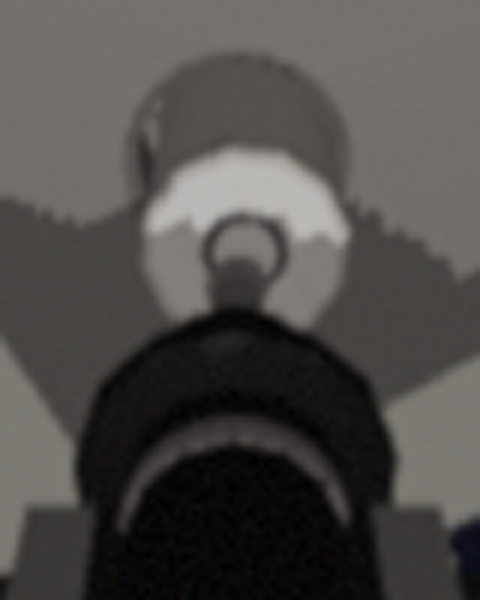

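View pics/s12c.png

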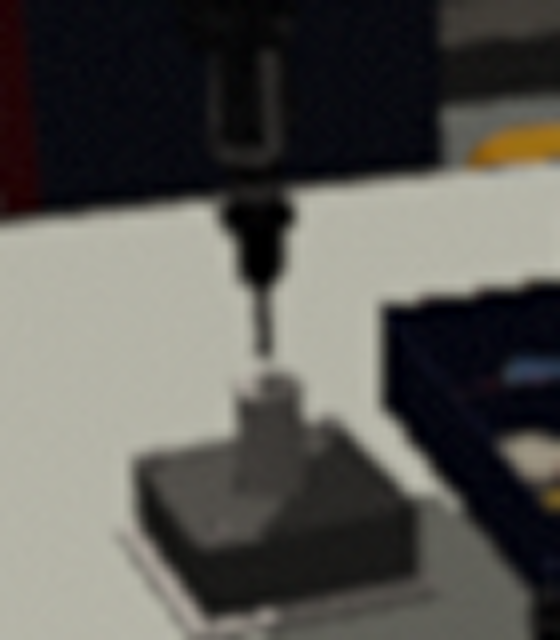

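```bash
python3 - <<'E'
from h import *
d=dict(np.load("wrist12.npz"));s=dict(np.load("side12.npz"))
a=onz(d,321.,202.,73.);b=onz(d,319.7,207.,159.4-73.5)
print("wrist ring",a,"ball",b)
# side: ring approx stub top centre, ball centre
a=onz(s,260+267/8,100+385/8,73.);b=onz(s,260+265/8,100+357/8,159.4-77)
print("side top",a,"tip",b)
E
```

```text
wrist ring [545.90355618 277.37782228  73.        ] ball [544.79724233 276.84772313  85.9       ]
side top [547.71533572 268.57255329  73.        ] tip [548.08104109 271.17070384  82.4       ]
```

jog_arm([
  [255,0.02,0.03,0,0,0,0],
  [255,0,0,0.1,0,0,0],
  [255,0,0,0.1,0,0,0],
  [255,0,0,0.05,0,0,0],
  [255,0,0,0,0,0,0],
])

```text
t: 17.45
eef_pos: [546.7, 276.5, 151.5]
eef_rot: [-0.0, 0.839, 0.544, -0.0]
contact_force: [-0.5, 0.3, 0.1]
grip_width: 0.194
```

```bash
python3 goto.py 545.7 276.5 142;python3 - <<'E'
from cell import snapshot,state
from h import *
f=[]
d=snapshot("wrist"); crop(d,280,160,360,260,6,"w13c"); f.append(state()["contact_force"][2])
d=snapshot("side"); np.savez("side13.npz",**d); crop(d,260,100,330,180,8,"s13c"); f.append(state()["contact_force"][2])
print(f)
E
```

```text
t 17.45 pos [546.7 276.5 151.5] toolx [ 0.408  0.913 -0.   ] toolz [-0. -0. -1.] grip 0.194 F [-0.5  0.3  0.1]
q [-0.36  0.5  -0.21  1.72  0.12  0.94  0.54]
units [-0.01 -0.03  0.32]
[np.float64(-0.27096397093037783), np.float64(-0.907097045967564)]
```

View pics/w13c.png

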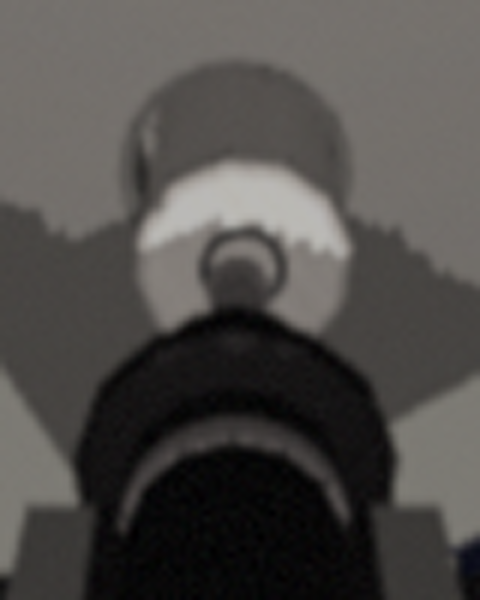

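View pics/s13c.png

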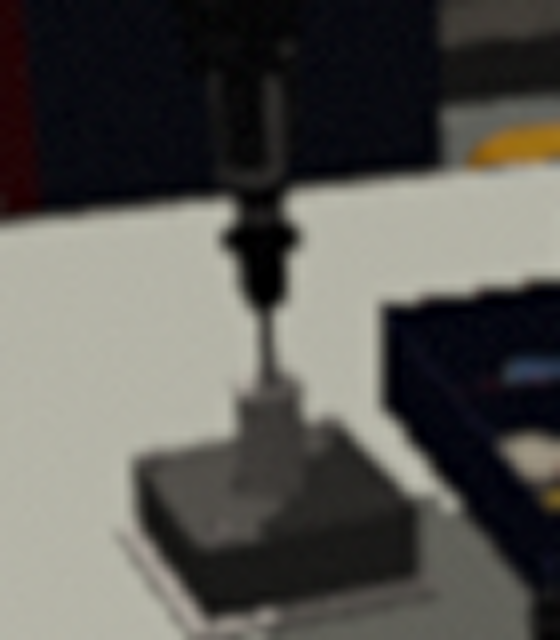

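jog_arm([
  [255,0,0,0.08,0,0,0],
  [255,0,0,0.08,0,0,0],
  [255,0,0,0.08,0,0,0],
  [255,0,0,0.05,0,0,0],
  [255,0,0,0,0,0,0],
])

```text
t: 18.18
eef_pos: [546.9, 276.6, 143.1]
eef_rot: [-0.0, 0.839, 0.544, 0.0]
contact_force: [0.3, 0.7, 2.3]
grip_width: 0.194
```

jog_arm([
  [255,0,0,0,0,0,0],
  [255,0,0,0,0,0,0],
  [255,0,0,0,0,0,0],
  [255,0,0,0,0,0,0],
  [255,0,0,0,0,0,0],
])

```text
t: 18.8
eef_pos: [546.9, 276.6, 143.1]
eef_rot: [-0.0, 0.839, 0.544, 0.0]
contact_force: [0.4, 0.1, 1.5]
grip_width: 0.195
```

```bash
python3 goto.py 545.7 276.5 142;python3 - <<'E'
from cell import snapshot,state
from h import *
f=[];p=[]
for i in range(8):
    d=snapshot("wrist"); s=state(); f.append(s["contact_force"][2]); p.append(s["eef_pos"])
np.savez("wrist14.npz",**d)
crop(d,280,160,360,260,6,"w14c")
d=snapshot("side"); np.savez("side14.npz",**d); crop(d,260,100,330,180,8,"s14c")
print(np.round(f,1),np.mean(f),np.mean(p,0))
E
```

```text
t 18.8 pos [546.9 276.6 143.1] toolx [0.408 0.913 0.   ] toolz [ 0.  0. -1.] grip 0.195 F [0.4 0.1 1.5]
q [-0.36  0.51 -0.2   1.73  0.12  0.92  0.54]
units [-0.02 -0.03  0.04]
[2.  1.8 1.4 1.3 1.3 0.9 2.3 1.3] 1.5463526752148495 [546.86953206 276.53524129 143.10474738]
```

View pics/w14c.png

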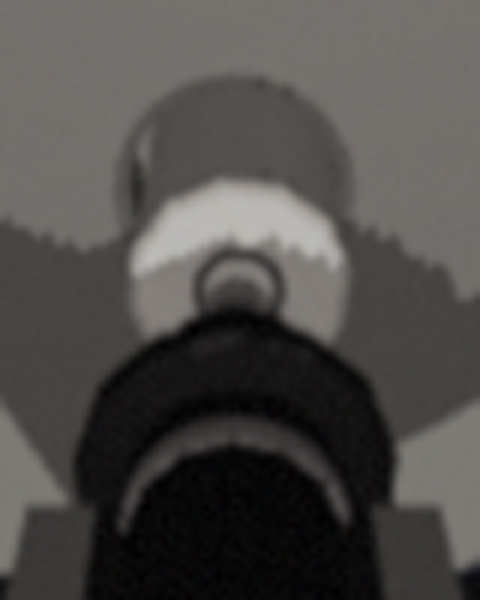

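View pics/s14c.png

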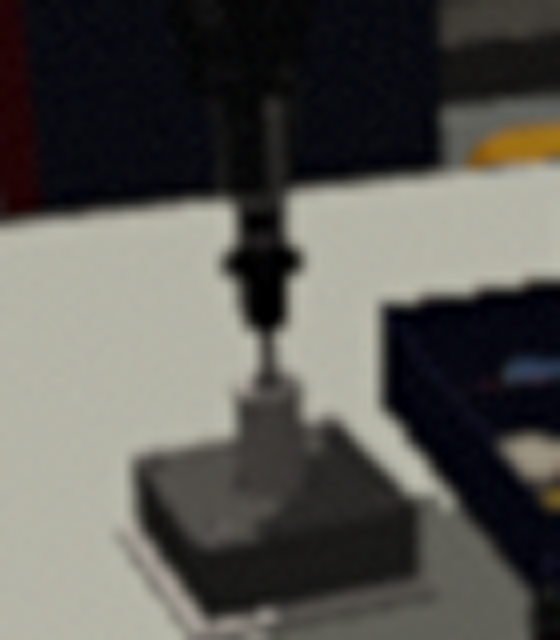

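jog_arm([
  [255,0,0,0.03,0,0,0],
  [255,0,0,0,0,0,0],
  [255,0,0,0,0,0,0],
  [255,0,0,0,0,0,0],
  [255,0,0,0,0,0,0],
])

```text
t: 19.88
eef_pos: [546.9, 276.6, 142.2]
eef_rot: [-0.0, 0.839, 0.544, 0.0]
contact_force: [-0.0, -0.4, 2.3]
grip_width: 0.194
```

```bash
python3 - <<'E'
from cell import snapshot,state,robot
from h import *
f=[];p=[]
for i in range(12):
    d=snapshot("wrist"); s=state(); f.append(s["contact_force"][2]); p.append(s["eef_pos"])
c=cloud(d); q=rot(s["eef_rot"]).inv().apply((c-s["eef_pos"]).reshape(-1,3))
m=(abs(q[:,0])<9)&(abs(q[:,1])<13)
for lo in(-45,-35,-25,-15,-5,5,15): 
    k=q[m&(abs(q[:,2]-lo)<4)]; print(lo,len(k),np.percentile(k[:,1],2).round(1))
d=snapshot("side"); crop(d,230,60,400,230,4,"s15c")
print(np.mean(f),np.mean(p,0),np.std(p,0),s["grip_width"],s["t"])
E
```

```text
-45 750 -10.1
-35 756 -11.1
-25 514 -11.2
-15 407 -11.2
-5 318 -11.0
5 251 -9.8
15 202 -9.9
1.7242476461121485 [546.8610826 276.539094  142.1975066] [0.01745538 0.01640222 0.01626414] 0.1922585834449707 20.475
```

View pics/s15c.png

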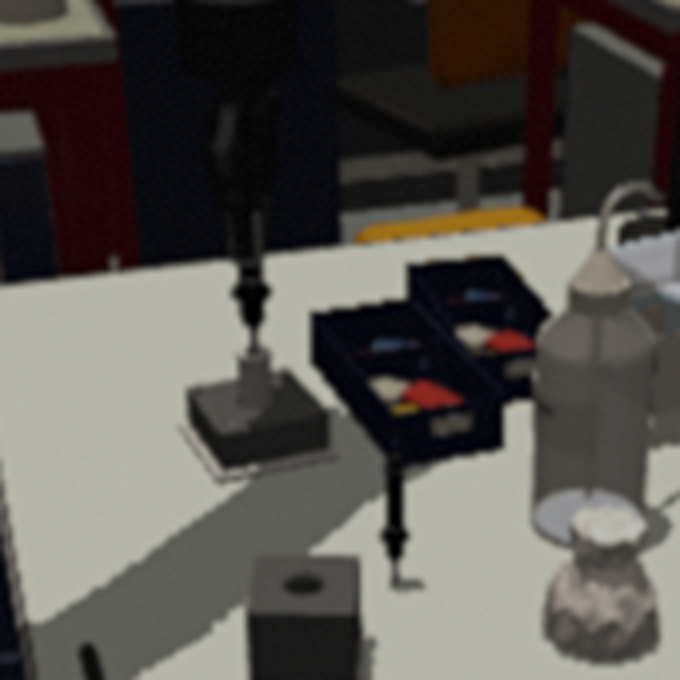

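```bash
python3 -c "
from cell import robot,state
print(robot.hand_in()); print(state()['t'])"
```

```text
the job is handed in; nothing more can be done
None
the job is handed in; nothing more can be done
```

The round stub is standing in the holder's bore, released, and the probe is held upright with its spring tip pressed inside the stub's ring mark. I handed it in at about 20.5 s; no verdict was reported.

**Stub:** The foot stopped with about 6 N of push at the height expected for the bore floor. After release, its ring measured within about 1 mm of the holder's centre, and its top read about 73–75 mm above the bench, where 73 is fully home.

**Probe:**

| Check | Result |
|---|---|
| Lean | about 2° |
| Tip to ring centre, wrist view | about 1 mm |
| Tip pushed in, from the heights | about 7–8 mm |
| Force reading | 1.7 N mean |
| Force allowing for the probe's weight | about 2.2–2.5 N, which is about half stroke |
| Arm motion at the end | steady to 0.02 mm |

**Checks that disagreed:**
- The barrel's depth profile put the tip about 1.5 mm to one side of the grip centre. The image of the ball put it about 1 mm to the other side. I went by the image.
- The side camera read the stub-top position several mm off along its line of sight. I used that camera only for sideways alignment and for how far the tip was pushed in.

I did not measure the square stub, marker, flask, dish or clear box again at the end. None of my moves went near them.

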